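# Clear the parts case and open the oven for servicing

## Robot

A 6-joint arm with a two-finger parallel gripper is mounted at the origin on the work surface. World frame = base frame: x ahead of the robot, y to its left, z up, the work surface at z = 0. Lengths are in m, angles in rad, forces in N, time in s.
With the tool pointing down it reaches from about 0.3 to 0.775 m from the base axis. Payload 14.6 kg.
Tool frame: the origin (TCP) lies midway between the tips of the shut fingers; the grasp point (between the pads) lies 19 mm behind it (ctrl.pinch_z is the z of the grasp point in the tool frame, in m); z points along the fingers, y is the line along which they close (so a half turn about z gives the same grasp; the last joint's range is limited). The gripper opens to 94 mm and grips with 3 to 60 N. Pads are 16 mm wide; open, the fingers measure 119 mm over their backs; the gripper's body (75 mm by 177 mm) begins 78 mm behind the grasp point.
Start: joints at [1.069, 0.3, 1.521, -0, 1.321, -0.067], TCP at [0.232, 0.499, 0.205] pointing down, gripper open.
Joint ranges: [-3.03, 3.03], [-0.79, 2.21], [0.23, 2.52], [-1.04, 4.18], [0, 3.07], [-2.55, 2.55]. Speed limits (rad/s): [2.22, 2.22, 2.57, 3.14, 3.14, 3.14].

## Interface

Orientations are given as [roll, pitch, yaw] about the fixed x, y, z axes, in that order (R = Rz(yaw) Ry(pitch) Rx(roll)).
In Python, from station import ctrl, camera, ticket gives the robot as it stands. The module is installed in compiled form; this text tells all that it offers.
- The arm moves only by the shell command python3 -m inch 'ROWS' [FORCE]. ROWS is text: rows parted by semicolons, each of 7 numbers parted by spaces: the opening, from -1 (shut) to 1 (fully open), then the shift along the tool's x, y, z in units of 0.03 m (1.0 is 0.03 m), then the turn, a rotation vector about the tool's x, y, z in units of 10 degrees (1.0 is 10 degrees). In form: grip dx dy dz rx ry rz; .... A call has 1 to 10 rows; each row shifts and turns the commanded pose from where the row before left it, along the tool's axes as they then stand; what a row does not reach is not made up. A row lasts 1/8 s, in which the tool goes at most 62.5 mm and 10.7 degrees, less where a joint would pass 70% of its speed; a pose out of reach is approached as far as the arm can. A call with a number of a shift or a turn outside -1 to 1 is refused whole. A call with a gripper value outside its range is refused whole. The fingers move at their own pace and stop on an object; FORCE is the grip in N (left out, the last holds). Time passes only in rows, so rows that do not move let the fingers close. It gives the time, the measured TCP pose, the force, the opening and the grip force at its end, in the units of the state.
- ctrl.get_obs(): the state, without advancing time (a new reading comes with each control period).
- camera(name): name is "side" or "top" or "wrist"; returns a dict with "img" (480x640x3 uint8, blue, green, red), "range_z" (480x640 float32, m along the optical axis (not along the pixel's ray), 0 where there is no reading), "intrinsics" (3x3 intrinsics, pixels), "k1" (the pictures are not rectified: a ray, as slopes to the right and down, at radius r is drawn at 1 + k1 r^2 times it, then the intrinsics apply), "view" (4x4, takes a point from world to camera coordinates). Camera axes: x right, y down, z forward; pixel columns grow to the right and rows downward; lengths in m; the calibration is good to about 2 mm. A picture is of the moment at which its call begins.
- ticket.hand_in(): hands the job in; it is judged then, once.
The state is a dict: "time_s": time; "qpos": joint angles; "joint_vel": joint speeds; "tau": joint torques, N m; "ee_pos": TCP position; "eef_rot": TCP orientation; "force": force on the tool from outside, world axes, zero at the start; "moment": the same for the moment, N m; "grip_width": finger opening in m; "grip_force": force on a finger pad.
Only numpy, scipy, OpenCV 4.12 (cv2) and the standard library are available. Lean on these libraries where they do the work, as an engineer would, in place of code of your own. Each camera call takes 0.05 s, during which the arm holds its last target. There are 200 camera calls.

## Task

The red parts case is in the way of the oven door. Slide it along the bench, without lifting or tipping it, to its parking place so that it lies inside the yellow tape outline, squared up with it; then gently lower the oven door all the way down and leave both like that. Do not disturb the jar, the can, the tin, the burner caps or the pan support.

Things in the scene. Friction and masses are not known exactly. Their poses are not given: they have to be found in the camera images.
- case: Red plastic parts case with a clear pinkish lid, a flat closed box 110 mm (its x) by 170 mm (its y, the long way) by 50 mm high, about 0.4 to 0.85 kg, too wide to grip. Loose on the bench in front of the oven. Origin: centre of its underside.
- spot: Empty rectangle of yellow tape flat on the bench, to the left or the right of the oven's front: the parking place of the case. Inside the tape 140 mm (its x) by 200 mm (its y, the long way), so 15 mm spare all round the case. Nothing to bump into. Origin: its centre, at bench height.
- oven: White bench-top oven with steel top, 300 mm wide (y), 260 mm deep, 245 mm high, fixed; its front faces the robot (its -x). Origin: on the bench under the middle of the front face.
- door (a joint): Angle of the oven's bottom-hinged door, rad: 0 = shut and upright, 1.45 = fully down (nearly level, at its stop). Stiff hinge: the door stays where it is left; it takes about 6 N at the handle to move. The door is 270 mm wide, 160 mm high from hinge to top edge, 18 mm thick (shut, it stands in front of the oven's front face), white with a glass pane.
- door_hinge (a point): Middle of the door's hinge line, 75 mm above the bench, in the plane of the oven's front face and of the door's inner face. Its axes turn with the door: z from the hinge to the top edge, -x out of the door's outer face, y along the hinge.
- door_handle (a point): Middle of the door's handle, a dark round bar 14 mm thick and 170 mm long, parallel to the hinge, 150 mm from the hinge up the door and 45 mm off the door's outer face (38 mm clear gap behind the bar; its two stays are 75 mm either side of the middle). With the door down it hangs below the door, its underside some 20 mm above the bench.
- jar: Amber glass jar with white lid, 68 mm diameter, 95 mm high. Origin: centre of the underside. Bystander, loose, not to be disturbed.
- can: Blue can, 60 mm diameter, 165 mm high. Origin: centre of the underside. Bystander, loose, not to be disturbed.
- caps: Dark steel stack of burner caps, 72 mm diameter, 38 mm high. Origin: centre of the underside. Bystander, loose, not to be disturbed.
- tin: Open steel tin, 70 mm diameter, 60 mm high. Origin: centre of the underside. Bystander, loose, not to be disturbed.
- grate: Dark cast pan support, 118 mm (x) by 190 mm (y) by 26 mm high, on the other side of the oven from the tape. Origin: centre of the underside. Bystander, loose, not to be disturbed.
Things that resemble listed ones, but are neither listed nor needed, are in the scene too. Leave any orange look-alike of the case alone.

How it is judged:
On the way, in this order (a step that is already met when the one before it is completed fails the run):
1. the case lies at rest inside the tape outline, the door still up (x of case in the frame of spot between -0.016 and 0.016 m and y of case in the frame of spot between -0.016 and 0.016 m and angle between the y axis of case and the y axis of spot, either way round below 0.2 rad and height (world z) of case below 0.005 m and linear speed of case below 0.01 m/s and value of joint door below 0.3 rad), for 0.2 s.
2. the door has been lowered all the way (value of joint door above 1.36 rad and velocity of joint door between -0.05 and 0.05 rad/s), for 0.2 s.
At the end, for the whole second after the job is handed in: The case lies flat and still on the bench, its centre within 16 mm of the outline's centre along each of the outline's two axes and its long side within 0.2 rad of the outline's (either way round); the door is down, beyond 1.36 rad, and at rest (all of step 2 and x of case in the frame of spot between -0.016 and 0.016 m and y of case in the frame of spot between -0.016 and 0.016 m and angle between the y axis of case and the y axis of spot, either way round below 0.2 rad and height (world z) of case below 0.005 m and linear speed of case below 0.01 m/s); the robot touches nothing.
It fails at once if the case is lifted more than 15 mm or tipped more than 0.2 rad (height (world z) of case above 0.015 m or angle between case's own z axis and vertical above 0.2 rad).
It fails at once if the door is dropped or slammed (faster than 3 rad/s) (velocity of joint door above 3 rad/s or velocity of joint door below -3 rad/s).
It fails at once if a bystander (jar, can, caps, tin, grate) is moved more than 20 mm (distance of any of jar, can, caps, tin, grate from where it was at the start of the episode above 0.02 m).
It also fails if it takes over 72 s, if anything falls off the work surface, if the arm or the gripper's body presses on something with over 40 N, if the wrist force passes 120 N, or if a joint passes its speed limit or range.

## Working session

There is one attempt and no reset: what is moved stays moved. The work goes in short steps, Python scripts to look and compute and a shell command to move; the robot and the scene stay as the last step left them, time stands still between calls to the robot, and variables do not carry over. Pictures are saved under pics/ and viewed, at most 10 in all, crops included, and the job is handed in when it is done.

```bash
mkdir -p pics; cat > h.py <<'E'
import numpy as np, cv2, pickle
from station import ctrl, camera, ticket
from scipy.spatial.transform import Rotation as R
def cloud(c):
    K=c["intrinsics"];k1=c["k1"];h,w=c["range_z"].shape
    u,v=np.meshgrid(np.arange(w),np.arange(h))
    xd=(u-K[0,2])/K[0,0];yd=(v-K[1,2])/K[1,1]
    x,y=xd.copy(),yd.copy()
    for _ in range(8):
        f=1+k1*(x*x+y*y);x=xd/f;y=yd/f
    d=c["range_z"];P=np.stack([x*d,y*d,d],-1)
    V=c["view"];return (P-V[:3,3])@V[:3,:3], np.stack([x,y,np.ones_like(x)],-1)@V[:3,:3], -V[:3,:3].T@V[:3,3]
E
python3 - <<'E'
from h import *
for n in("top","side"):
    c=camera(n); pickle.dump(c,open(n+".pkl","wb")); cv2.imwrite(f"pics/{n}0.png",c["img"])
    print(n,cloud(c)[2],c["k1"],(c["range_z"]>0).mean())
o=ctrl.get_obs();print(o)
E
```

```text
top [ 0.36685683 -0.05956595  1.2968266 ] -0.1085873820453093 0.9958333333333333
side [ 0.30090551 -0.84316495  0.88930815] -0.0272944032435585 0.9960481770833334
{'time_s': 0.1, 'qpos': array([ 1.06940646e+00,  3.00400422e-01,  1.52152169e+00,  3.32694411e-05,
        1.32070216e+00, -6.65578126e-02]), 'joint_vel': array([ 0.0002253 , -0.00114506, -0.00243091, -0.00100137,  0.00062755,
       -0.00180253]), 'tau': array([ 3.26100366e-03, -5.32640612e+01, -3.53286624e+01,  7.10296654e-02,
        2.35092145e-02, -8.70441954e-05]), 'ee_pos': array([0.23155145, 0.49862133, 0.20495022]), 'eef_rot': array([-3.14056546e+00, -1.00766068e-04,  2.70675229e+00]), 'force': array([-0.55459461,  0.74504108, -0.61054508]), 'moment': array([ 0.03909894, -0.00161726, -0.00153525]), 'grip_force': 0.0, 'grip_width': 0.09395580727752198}
```

View pics/top0.png

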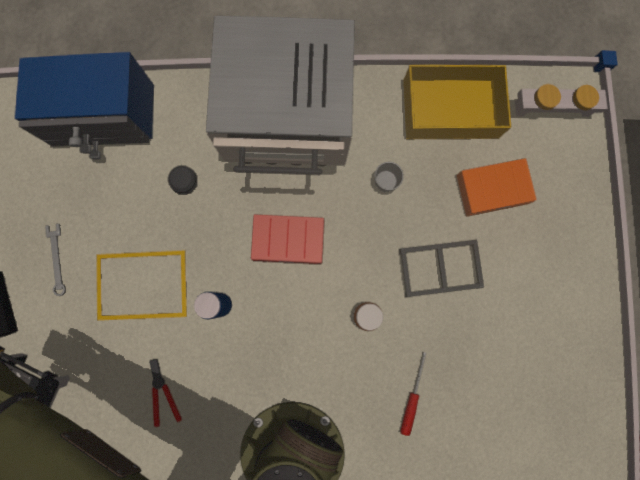

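View pics/side0.png

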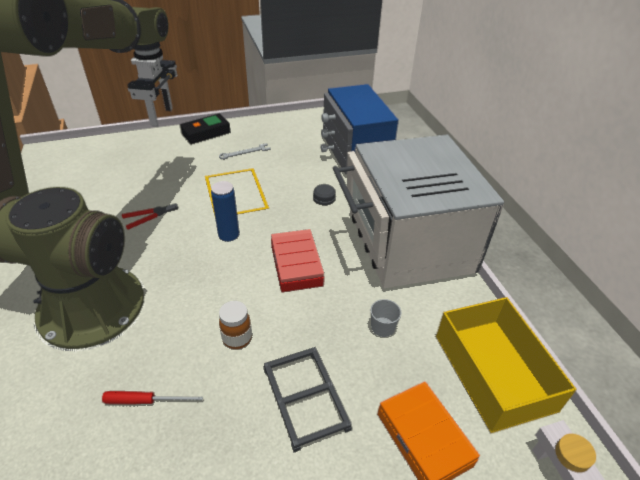

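The top view (image up is +x, left is +y) shows the case at (288,239), the tape at (142,285), the can at (210,305), the caps at (182,180), the tin at (387,178), the jar at (369,317), the grate at (442,268) and the door handle at (277,165). The side view agrees. The blue can sits near the path between the case and the tape.

```bash
cat > meas.py <<'E'
from h import *
def plane(c,mask,z):
    _,D,o=cloud(c);d=D[mask];return o+d*((z-o[2])/d[:,2])[:,None]
def rect(P):
    (c,(w,h),a)=cv2.minAreaRect(P[:,:2].astype(np.float32)*1000)
    # yaw of the long axis
    if w<h: a+=90
    return np.round(c,1),round(max(w,h),1),round(min(w,h),1),round((a-90+90)%180-90,2)  # long-axis angle from +y
def biggest(m):
    n,l,s,_=cv2.connectedComponentsWithStats(m.astype(np.uint8));i=1+np.argmax(s[1:,4]);return l==i
def tape(c):
    h=cv2.cvtColor(c["img"],cv2.COLOR_BGR2HSV);P,_,_=cloud(c)
    m=(h[...,0]>18)&(h[...,0]<32)&(h[...,1]>150)&(h[...,2]>120)&(P[...,2]<.02)&(P[...,0]<.65)&(P[...,1]>.1)
    return biggest(m)
def case(c):
    h=cv2.cvtColor(c["img"],cv2.COLOR_BGR2HSV);P,_,_=cloud(c)
    m=((h[...,0]<5)|(h[...,0]>172))&(h[...,1]>90)&(abs(P[...,2]-.05)<.008)&(P[...,0]>.3)
    return biggest(m)
E
python3 - <<'E'
from meas import *
for n in("top","side"):
    c=pickle.load(open(n+".pkl","rb"));P,_,_=cloud(c)
    print(n,"tape",rect(plane(c,tape(c),0)),"case",rect(plane(c,case(c),.05)),"z",np.median(P[case(c)][:,2]),"bench",np.median(P[tape(c)][:,2]))
c=pickle.load(open("top.pkl","rb"));P,_,_=cloud(c)
for nm,(u,v) in dict(can=(208,306),jar=(369,317),caps=(182,180),tin=(387,178),handle=(277,169),doortop=(280,144)).items():
    q=P[v-16:v+17,u-22:u+23].reshape(-1,3)
    q=q[q[:,2]>(.03 if nm in("caps","tin") else .08)]
    if len(q)==0: print(nm,"none",P[v,u]);continue
    t=q[q[:,2]>q[:,2].max()-.012];print(nm,t.mean(0).round(3),np.ptp(t,0).round(3),len(t))
# door/handle columns
for u in(250,277,310):
  print(u,[tuple(P[v,u].round(3)) for v in range(134,200,4)])
E
```

```text
top tape (array([407.8, 363.6]), 220.9, 160.6, 1.45) case (array([5.08e+02, 3.00e-01]), 164.9, 107.0, -4.29) z 0.04999587652402671 bench 0.0016373138344451205
side tape (array([406.5, 356.7]), 217.1, 159.0, 1.86) case (array([507. , -10.1]), 171.7, 106.4, -3.83) z 0.04816037347143778 bench -0.0010199018934742106
can [ 0.367 -0.06   1.297] [0. 0. 0.] 7
jar [ 0.367 -0.06   1.297] [0. 0. 0.] 8
caps [ 0.367 -0.06   1.297] [0. 0. 0.] 6
tin [ 0.367 -0.06   1.297] [0. 0. 0.] 8
handle [ 0.367 -0.06   1.297] [0. 0. 0.] 8
doortop [ 0.367 -0.06   1.297] [0. 0. 0.] 10
250 [(np.float64(0.758), np.float64(0.084), np.float64(0.07)), (np.float64(0.696), np.float64(0.064), np.float64(0.237)), (np.float64(0.689), np.float64(0.065), np.float64(0.234)), (np.float64(0.68), np.float64(0.065), np.float64(0.235)), (np.float64(0.681), np.float64(0.068), np.float64(0.203)), (np.float64(0.689), np.float64(0.076), np.float64(0.14)), (np.float64(0.689), np.float64(0.079), np.float64(0.11)), (np.float64(0.696), np.float64(0.087), np.float64(0.044)), (np.float64(0.641), np.float64(0.066), np.float64(0.222)), (np.f
[... 1796 characters left out ...]
np.float64(-0.058), np.float64(0.158)), (np.float64(0.682), np.float64(-0.058), np.float64(0.121)), (np.float64(0.679), np.float64(-0.057), np.float64(0.097)), (np.float64(0.694), np.float64(-0.057), np.float64(0.001)), (np.float64(0.628), np.float64(-0.057), np.float64(0.23)), (np.float64(0.621), np.float64(-0.057), np.float64(0.224)), (np.float64(0.664), np.float64(-0.056), np.float64(-0.002)), (np.float64(0.654), np.float64(-0.056), np.float64(-0.001)), (np.float64(0.643), np.float64(-0.056), np.float64(0.001)), (np.float64(0.634), np.float64(-0.056), np.float64(-0.0)), (np.float64(0.624), np.float64(-0.056), np.float64(-0.001)), (np.float64(0.613), np.float64(-0.055), np.float64(0.002))]
```

```bash
python3 - <<'E'
from meas import *
c=pickle.load(open("top.pkl","rb"));P,_,_=cloud(c);P[c["range_z"]==0]=-1
for nm,(u,v,z) in dict(can=(208,306,.165),jar=(369,317,.095),caps=(182,180,.038),tin=(387,178,.06),grate=(442,268,.026)).items():
    q=P[v-32:v+33,u-44:u+45].reshape(-1,3);t=q[abs(q[:,2]-z)<.012]
    print(nm,((t.min(0)+t.max(0))/2).round(3),np.ptp(t,0).round(3),len(t))
A=P[120:200,200:360].reshape(-1,3)
s=A[(A[:,0]>.60)&(A[:,0]<.65)&(A[:,2]>.21)&(A[:,2]<.24)]
print("bar y",s[:,1].min(),s[:,1].max(),"fit",np.polyfit(s[:,1],s[:,0],1),"zmean",s[:,2].mean(),s[:,0].min(),s[:,0].max())
d=A[(A[:,0]>.66)&(A[:,0]<.70)&(A[:,2]>.225)]
print("doortop",d.min(0),d.max(0))
o=P[10:134,205:360].reshape(-1,3);o=o[abs(o[:,2]-.245)<.012];print("oven",rect(o))
E
```

```text
can [0.359 0.167 0.162] [0.058 0.055 0.018] 574
jar [ 0.325 -0.183  0.092] [0.058 0.057 0.017] 543
caps [0.67  0.223 0.036] [0.081 0.133 0.019] 605
tin [ 0.657 -0.206  0.06 ] [0.076 0.141 0.023] 185
grate [ 0.433 -0.368  0.023] [0.131 0.201 0.019] 1465
bar y -0.0819198821604498 0.1008068188480192 fit [0.03897957 0.63114483] zmean 0.2269617081852769 0.6195238903529365 0.6498334938032437
doortop [ 0.66016606 -0.14476971  0.22514831] [0.69999096 0.13941854 0.24952145]
oven (array([ 8.316e+02, -5.000e-01]), 301.7, 262.5, -2.99)
```

```bash
cat > go.py <<'E'
import sys
from h import *
def go(x,y,z,yaw):
    o=ctrl.get_obs();r=R.from_euler("xyz",o["eef_rot"]);t=R.from_euler("xyz",[np.pi,0,np.radians(yaw)])
    d=np.array([x,y,z])-o["ee_pos"]
    print("t",o["time_s"],"pos",o["ee_pos"].round(4),"rpy",np.degrees(o["eef_rot"]).round(2),"F",o["force"].round(1),"w",round(o["grip_width"],3))
    print("shift units now-axes",(r.inv().apply(d)/.03).round(3),"target-axes",(t.inv().apply(d)/.03).round(3),"turn units",(np.degrees((r.inv()*t).as_rotvec())/10).round(3))
if __name__=="__main__": go(*map(float,sys.argv[1:5]))
E
python3 -m inch '0.36 0 0 -0.3 0 0 0.99;0.36 0 0 -0.3 0 0 0.99;0.36 0 0 -0.3 0 0 0.99;0.36 0 0 -0.3 0 0 0.99;0.36 0 0 -0.3 0 0 0.99;0.36 0 0 -0.3 0 0 0.99;0.36 0 0 -0.3 0 0 0.99;0.36 0 0 0 0 0 0'; python3 go.py 0.502 -0.125 0.27 85.7
```

```text
time_s: 1.1
ee_pos: [0.2317, 0.4989, 0.2686]
eef_rot: [3.141, -0.0, 1.498]
force: [-0.2, -0.0, 0.2]
grip_width: 0.0638
grip_force: 0.0
t 1.1 pos [0.2317 0.4989 0.2686] rpy [ 1.7999e+02 -3.0000e-02  8.5850e+01] F [-0.2 -0.   0.2] w 0.064
shift units now-axes [-20.091  10.492  -0.053] target-axes [-20.063  10.544  -0.046] turn units [ 0.001 -0.003  0.015]
```

```bash
for i in 1 ; do
python3 -m inch '0.36 -0.8 0.42 0 0 0 0;0.36 -0.8 0.42 0 0 0 0;0.36 -0.8 0.42 0 0 0 0;0.36 -0.8 0.42 0 0 0 0;0.36 -0.8 0.42 0 0 0 0;0.36 -0.8 0.42 0 0 0 0;0.36 -0.8 0.42 0 0 0 0;0.36 -0.8 0.42 0 0 0 0;0.36 -0.8 0.42 0 0 0 0;0.36 -0.8 0.42 0 0 0 0' >/dev/null
python3 -m inch '0.36 -0.8 0.42 0 0 0 0;0.36 -0.8 0.42 0 0 0 0;0.36 -0.8 0.42 0 0 0 0;0.36 -0.8 0.42 0 0 0 0;0.36 -0.8 0.42 0 0 0 0;0.36 -0.8 0.42 0 0 0 0;0.36 -0.8 0.42 0 0 0 0;0.36 -0.8 0.42 0 0 0 0;0.36 -0.8 0.42 0 0 0 0;0.36 -0.8 0.42 0 0 0 0' >/dev/null
python3 -m inch '0.36 -0.8 0.42 0 0 0 0;0.36 -0.8 0.42 0 0 0 0;0.36 -0.8 0.42 0 0 0 0;0.36 -0.8 0.42 0 0 0 0;0.36 -0.8 0.42 0 0 0 0;0.36 0 0 0 0 0 0;0.36 0 0 0 0 0 0'
done; python3 go.py 0.502 -0.125 0.02 85.7
```

```text
time_s: 4.47
ee_pos: [0.5015, -0.1222, 0.2681]
eef_rot: [-3.141, -0.0, 1.499]
force: [-0.3, 0.0, -0.1]
grip_width: 0.0637
grip_force: 0.0
t 4.475 pos [ 0.5015 -0.1222  0.2681] rpy [-1.7996e+02 -2.0000e-02  8.5910e+01] F [-0.3  0.  -0.1] w 0.064
shift units now-axes [-0.095  0.031  8.268] target-axes [-0.092  0.025  8.268] turn units [-0.004 -0.002  0.021]
```

```bash
python3 -m inch '0.36 0 0 0.9 0 0 0;0.36 0 0 0.9 0 0 0;0.36 0 0 0.9 0 0 0;0.36 0 0 0.9 0 0 0;0.36 0 0 0.9 0 0 0;0.36 0 0 0.9 0 0 0;0.36 0 0 0.9 0 0 0;0.36 0 0 0.9 0 0 0;0.36 0 0 0.9 0 0 0;0.36 0 0 0.17 0 0 0' >/dev/null
python3 -m inch '0.36 0.3 0 0 0 0 0;0.36 0.3 0 0 0 0 0;0.36 0.3 0 0 0 0 0;0.36 0.3 0 0 0 0 0;0.36 0.3 0 0 0 0 0;0.36 0 0 0 0 0 0'
python3 - <<'E'
from meas import *
c=camera("top");cv2.imwrite("pics/t1.png",c["img"]);print(rect(plane(c,case(c),.05)))
from go import go
go(.5,.265,.02,91.5)
E
```

```text
time_s: 6.48
ee_pos: [0.5053, -0.0772, 0.0207]
eef_rot: [3.141, 0.0, 1.498]
force: [0.2, -0.2, -0.2]
grip_width: 0.0637
grip_force: 0.0
(array([512.1,  48.4]), 107.4, 103.7, 85.55)
t 6.525 pos [ 0.5051 -0.0774  0.0205] rpy [ 1.7999e+02 -1.0000e-02  8.5820e+01] F [-0.2 -1.1 -0.5] w 0.064
shift units now-axes [11.371 -1.003  0.019] target-axes [11.415  0.128  0.018] turn units [ 0.001 -0.001 -0.568]
```

View pics/t1.png

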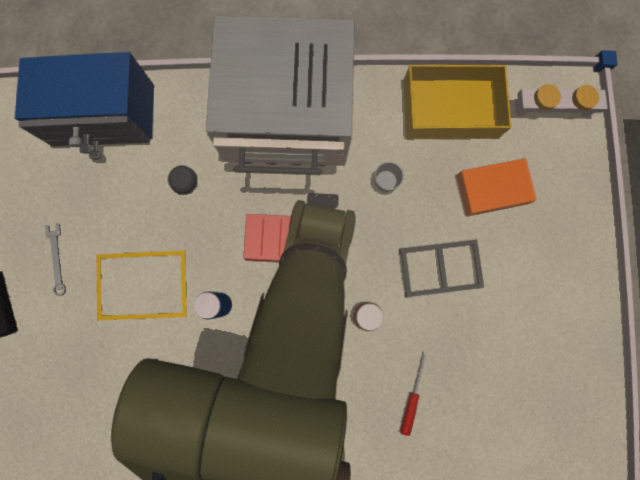

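The picture shows the gripper behind the case, whose visible part now ends at column 245, about 16 mm further to the left. The fingers are in contact, and the can, jar and caps are untouched.

```bash
python3 -m inch '0.36 0.4 0 0 0 0 -0.02;0.36 0.4 0 0 0 0 -0.02;0.36 0.4 0 0 0 0 -0.02;0.36 0.4 0 0 0 0 -0.02;0.36 0.4 0 0 0 0 -0.02;0.36 0.4 0 0 0 0 -0.02;0.36 0.4 0 0 0 0 -0.02;0.36 0.4 0 0 0 0 -0.02;0.36 0.4 0 0 0 0 -0.02;0.36 0.4 0 0 0 0 -0.02'
python3 -m inch '0.36 0.4 0 0 0 0 -0.02;0.36 0.4 0 0 0 0 -0.02;0.36 0.4 0 0 0 0 -0.02;0.36 0.4 0 0 0 0 -0.02;0.36 0.4 0 0 0 0 -0.02;0.36 0.4 0 0 0 0 -0.02;0.36 0.4 0 0 0 0 -0.02;0.36 0.4 0 0 0 0 -0.02;0.36 0.4 0 0 0 0 -0.02;0.36 0.4 0 0 0 0 -0.02' | grep -E 'pos|force'
python3 -m inch '0.36 0.4 0 0 0 0 -0.02;0.36 0.4 0 0 0 0 -0.02;0.36 0.4 0 0 0 0 -0.02;0.36 0.4 0 0 0 0 -0.02;0.36 0.4 0 0 0 0 -0.02;0.36 0.2 0 0 0 0 0;0.36 0 0 0 0 0 0' | grep -E 'pos|force'
python3 - <<'E'
from meas import *
c=camera("top");cv2.imwrite("pics/t2.png",c["img"]);print(rect(plane(c,case(c),.05)))
from go import go
go(.5,.265,.02,91.5)
E
```

```text
time_s: 7.78
ee_pos: [0.5121, 0.0421, 0.0205]
eef_rot: [3.141, 0.001, 1.532]
force: [-0.5, -5.8, 2.0]
grip_width: 0.064
grip_force: 2.8
ee_pos: [0.5148, 0.1619, 0.0205]
force: [0.3, -6.8, 3.1]
grip_force: 3.1
ee_pos: [0.5142, 0.2283, 0.0202]
force: [0.3, -0.5, -0.8]
grip_force: 0.0
(array([511.3, 388.6]), 105.6, 31.7, 89.68)
t 9.95 pos [0.5142 0.2281 0.0202] rpy [-1.7997e+02 -2.0000e-02  9.0790e+01] F [ 0.1 -0.2 -0. ] w 0.064
shift units now-axes [ 1.236 -0.456  0.006] target-axes [ 1.242 -0.441  0.005] turn units [-0.003 -0.002 -0.071]
```

View pics/t2.png

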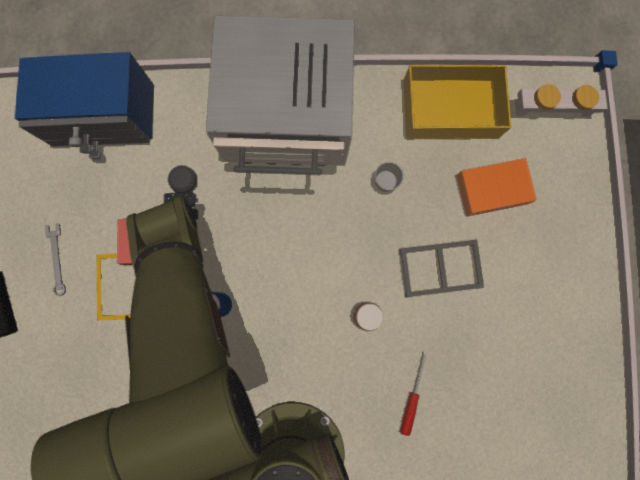

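The case's far end is at columns 118–135, rows 220–265, just above the tape's left end. It has about 45 mm more to go in +y.

```bash
python3 -m inch '0.36 0.3 0 0 0 0 -0.02;0.36 0.3 0 0 0 0 -0.02;0.36 0.3 0 0 0 0 -0.02;0.36 0.3 0 0 0 0 0;0.36 0.2 0 0 0 0 0;0.36 0.1 0 0 0 0 0;0.36 0 0 0 0 0 0;0.36 -0.5 0 0 0 0 0;0.36 -0.5 0 -0.5 0 0 0;0.36 0 0 -0.9 0 0 0' >/dev/null
python3 -m inch '0.36 0 0 -0.9 0 0 0;0.36 0 0 -0.9 0 0 0;0.36 0 0 -0.9 0 0 0;0.36 0 0 -0.9 0 0 0;0.36 -0.9 0 -0.9 0 0 0;0.36 -0.9 0 -0.9 0 0 0;0.36 -0.9 0 -0.9 0 0 0;0.36 0 0 0 0 0 0' >/dev/null
python3 - <<'E'
from meas import *
c=camera("top");print(rect(plane(c,case(c),.05)))
from go import go
go(.6,.366,.25,181.5)
E
```

```text
(array([507.2, 419.6]), 115.1, 64.9, -79.86)
t 12.25 pos [0.5164 0.1609 0.2525] rpy [ 1.7987e+02 -4.0000e-02  9.1280e+01] F [ 0.6 -0.1 -0.4] w 0.064
shift units now-axes [6.772 2.939 0.095] target-axes [-2.966  6.76   0.085] turn units [ 1.300e-02  7.000e-03 -9.022e+00]
```

```bash
python3 -m inch '0.36 0 0 0 0 0 -0.9;0.36 0 0 0 0 0 -0.9;0.36 0 0 0 0 0 -0.9;0.36 0 0 0 0 0 -0.9;0.36 0 0 0 0 0 -0.9;0.36 0 0 0 0 0 -0.9;0.36 0 0 0 0 0 -0.9;0.36 0 0 0 0 0 -0.9;0.36 0 0 0 0 0 -0.9;0.36 0 0 0 0 0 -0.92' >/dev/null
python3 -m inch '0.36 -0.33 0.75 0 0 0 0;0.36 -0.33 0.75 0 0 0 0;0.36 -0.33 0.75 0 0 0 0;0.36 -0.33 0.75 0 0 0 0;0.36 -0.33 0.75 0 0 0 0;0.36 -0.33 0.75 0 0 0 0;0.36 -0.33 0.75 0 0 0 0;0.36 -0.33 0.75 0 0 0 0;0.36 -0.33 0.75 0 0 0 0;0.36 0 0 0 0 0 0' >/dev/null
python3 - <<'E'
from meas import *
c=camera("wrist");P,_,_=cloud(c);cv2.imwrite("pics/w1.png",c["img"]);print(rect(plane(c,case(c),.05)),P[case(c)][:,:2].min(0),P[case(c)][:,:2].max(0))
c=camera("side");print("side",rect(plane(c,case(c),.05)),"tape",rect(plane(c,tape(c),.0)));cv2.imwrite("pics/s2.png",c["img"])
from go import go
go(.6,.366,.02,181.5)
E
```

```text
(array([511.5, 367.9]), 165.4, 107.3, 1.08) [0.45717158 0.28406529] [0.56617773 0.45146491]
side (array([507.6, 354.9]), 171.3, 107.6, 2.46) tape (array([358.5, 429.3]), 181.4, 89.1, -43.14)
t 14.85 pos [0.5993 0.3666 0.2504] rpy [-1.7996e+02 -7.0000e-02 -1.7839e+02] F [-1.  -0.3  0.1] w 0.064
shift units now-axes [-0.034 -0.016  7.68 ] target-axes [-0.024 -0.021  7.68 ] turn units [-0.004 -0.007  0.011]
```

View pics/s2.png

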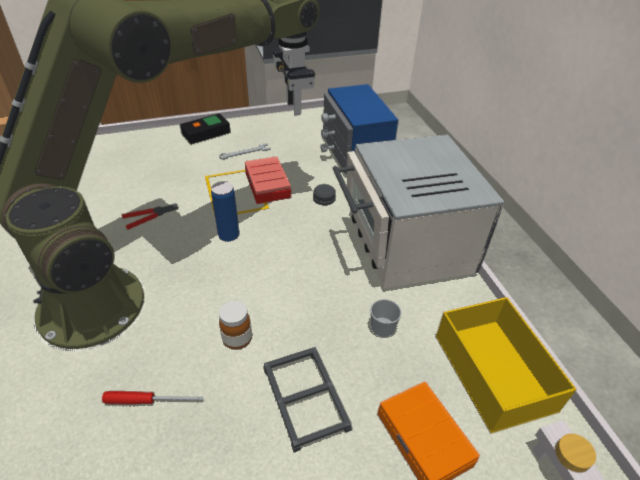

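The side view shows the case at (268,180), lying along the far edge of the tape (left corner at 207,177). The gripper is above and behind it, so the next step is to descend and push in −x.

```bash
python3 -m inch '0.36 0 0 0.9 0 0 0;0.36 0 0 0.9 0 0 0;0.36 0 0 0.9 0 0 0;0.36 0 0 0.9 0 0 0;0.36 0 0 0.9 0 0 0;0.36 0 0 0.9 0 0 0;0.36 0 0 0.9 0 0 0;0.36 0 0 0.9 0 0 0;0.36 0 0 0.47 0 0 0;0.36 0 0 0 0 0 0' |grep -E 'pos|force'
python3 -m inch '0.36 0.4 0 0 0 0 0;0.36 0.4 0 0 0 0 0;0.36 0.4 0 0 0 0 0;0.36 0.4 0 0 0 0 0;0.36 0.4 0 0 0 0 0;0.36 0.4 0 0 0 0 0;0.36 0.4 0 0 0 0 0;0.36 0.4 0 0 0 0 0;0.36 0.4 0 0 0 0 0;0.36 0.2 0 0 0 0 0' |grep -E 'pos|force'
python3 -m inch '0.36 0.2 0 0 0 0 0;0.36 0.1 0 0 0 0 0;0.36 0 0 0 0 0 0' |grep -E 'pos|force'
python3 - <<'E'
from meas import *
c=camera("wrist");P,_,_=cloud(c)
m=case(c);print(m.sum(),rect(plane(c,m,.05)),P[m][:,:2].min(0),P[m][:,:2].max(0))
from go import go
go(.472,.366,.02,181.5)
E
```

```text
ee_pos: [0.5994, 0.3663, 0.0208]
force: [-0.1, -0.8, 0.7]
grip_force: 0.0
ee_pos: [0.4864, 0.3641, 0.0228]
force: [6.8, 0.3, 3.2]
grip_force: 3.1
ee_pos: [0.4775, 0.3639, 0.0226]
force: [4.9, 1.0, 3.6]
grip_force: 2.3
103602 (array([413.7, 363.5]), 157.0, 106.8, 1.44) [0.35836588 0.28407109] [0.47148681 0.4428569 ]
t 17.775 pos [0.4775 0.3638 0.0225] rpy [ 1.7992e+02  1.3000e-01 -1.7841e+02] F [4.8 1.9 4.3] w 0.064
shift units now-axes [0.181 0.078 0.082] target-axes [0.181 0.078 0.083] turn units [0.008 0.013 0.009]
```

```bash
python3 -m inch '0.36 0.1 0 0 0 0 0;0.36 0.1 0 0 0 0 0;0.36 0 0 0 0 0 0;0.36 -0.4 0 0 0 0 0;0.36 -0.8 0 0 0 0 0;0.36 -0.4 0 -0.9 0 0 0;-1 0 0 -0.9 0 0 0;-1 0 0 -0.9 0 0 0;-1 0 0 -0.9 0 0 0;-1 0 0 -0.9 0 0 0' |grep -E 'pos|force'
python3 -m inch '-1 0 0 -0.9 0 0 0;-1 0 0 -0.9 0 0 0;-1 0 0 -0.9 0 0 0;-1 0 0 -0.9 0 0 0;-1 0 0 -0.9 0 0 0;-1 0 0 -0.9 0 0 0;-1 0 0 0 0 0 0' |grep -E 'pos|force'
python3 - <<'E'
from meas import *
c=camera("wrist");P,_,_=cloud(c);cv2.imwrite("pics/w2.png",c["img"])
print("wrist",rect(plane(c,case(c),.05)),"tape",rect(plane(c,tape(c),0)),np.median(P[case(c)][:,2]))
c=camera("top");print("top",rect(plane(c,case(c),.05)),"tape",rect(plane(c,tape(c),0)))
from go import go
go(.66,.009,.30,180-3)
E
```

```text
ee_pos: [0.5187, 0.3643, 0.1566]
force: [-0.6, -0.5, 0.4]
grip_force: 0.0
ee_pos: [0.5192, 0.3647, 0.3197]
force: [0.4, 0.5, -0.1]
grip_force: 0.0
wrist (array([407.8, 365.4]), 165.6, 107.4, 1.48) tape (array([407.2, 417.9]), 160.2, 111.4, -88.51) 0.05019678025406963
top (array([406.7, 361. ]), 162.5, 107.3, 1.52) tape (array([457.4, 265. ]), 106.7, 50.2, -56.12)
t 20.0 pos [0.5187 0.3644 0.3169] rpy [-1.7995e+02 -1.0000e-01 -1.7841e+02] F [ 0.4  0.4 -1.6] w 0.0
shift units now-axes [ -4.381 -11.973   0.567] target-axes [ -5.323 -11.585   0.564] turn units [-0.005 -0.01   0.459]
```

View pics/w2.png

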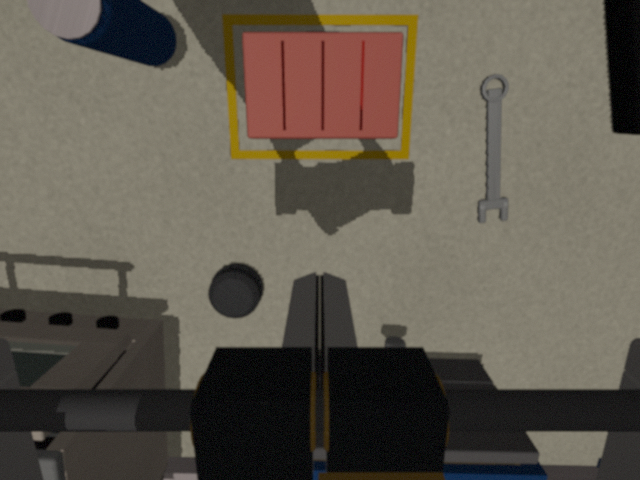

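The wrist view shows the case inside the tape: box at columns 244–403, rows 32–138, with an even margin inside the outline. The caps at (236,291) and the can are untouched. The measured offset is under 3 mm, so I can go on to the door.

```bash
python3 -m inch '-1 0 0 0 0 0 0.46;-1 -0.37 -0.83 0 0 0 0;-1 -0.37 -0.83 0 0 0 0;-1 -0.37 -0.83 0 0 0 0;-1 -0.37 -0.83 0 0 0 0;-1 -0.37 -0.83 0 0 0 0;-1 -0.37 -0.83 0 0 0 0;-1 -0.37 -0.83 0 0 0 0;-1 -0.37 -0.83 0 0 0 0;-1 -0.37 -0.83 0 0 0 0' >/dev/null
python3 -m inch '-1 -0.37 -0.83 0 0 0 0;-1 -0.37 -0.83 0 0 0 0;-1 -0.37 -0.83 0 0 0 0;-1 -0.37 -0.83 0 0 0 0;-1 -0.37 -0.83 0 0 0 0;-1 0 0 0 0 0 0' >/dev/null
cat > door.py <<'E'
from meas import *
def look(n):
    c=camera("wrist");P,_,_=cloud(c);cv2.imwrite(n,c["img"]);P[c["range_z"]==0]=np.nan
    a=np.radians(-3);Q=P.reshape(-1,3)-[.702,.006,.075];X=Q[:,0]*np.cos(a)+Q[:,1]*np.sin(a);Y=-Q[:,0]*np.sin(a)+Q[:,1]*np.cos(a)
    return np.c_[X,Y,Q[:,2]]   # hinge frame, unrotated by door
E
python3 - <<'E'
from door import *
Q=look("pics/w3.png")
from go import go
go(.66,.009,.20,177)
Q=Q[(abs(Q[:,1])<.125)&(Q[:,2]>-.05)&(Q[:,2]<.16)&(Q[:,0]<.0)&(Q[:,0]>-.12)]
for y in(-.11,-.05,-.02,.02,.05):
    q=Q[(abs(Q[:,1]-y)<.006)]
    print(y,"bar",(lambda s:(len(s),s[:,0].min().round(3),s[:,0].max().round(3),s[:,2].max().round(3)) if len(s) else None)(q[(q[:,0]<-.045)&(q[:,2]>.1)]),
     "door",(lambda s:(len(s),s[:,0].min().round(3),s[:,0].max().round(3),s[:,2].max().round(3)) if len(s) else None)(q[(q[:,0]>-.045)&(q[:,2]>.135)]))
E
```

```text
t 22.05 pos [0.6554 0.008  0.3166] rpy [ 1.7999e+02 -1.5000e-01  1.7693e+02] F [ 0.4 -0.2  0.6] w 0.0
shift units now-axes [-0.16   0.042  3.886] target-axes [-0.15   0.043  3.886] turn units [ 0.001 -0.015 -0.007]
-0.11 bar None door (402, np.float64(-0.026), np.float64(-0.008), np.float64(0.16))
-0.05 bar (330, np.float64(-0.076), np.float64(-0.063), np.float64(0.156)) door (388, np.float64(-0.025), np.float64(-0.008), np.float64(0.16))
-0.02 bar (323, np.float64(-0.076), np.float64(-0.064), np.float64(0.156)) door (347, np.float64(-0.025), np.float64(-0.008), np.float64(0.16))
0.02 bar (321, np.float64(-0.076), np.float64(-0.063), np.float64(0.156)) door (361, np.float64(-0.025), np.float64(-0.007), np.float64(0.16))
0.05 bar (332, np.float64(-0.076), np.float64(-0.063), np.float64(0.156)) door (412, np.float64(-0.025), np.float64(-0.008), np.float64(0.16))
```

View pics/w3.png

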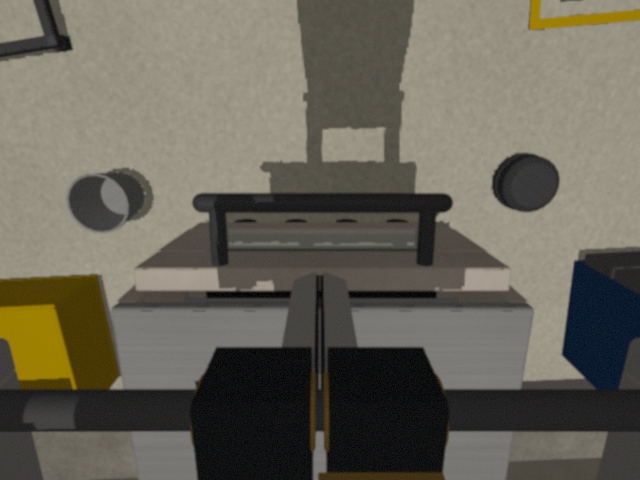

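The wrist view shows the handle bar at row 202, columns 195–450, with the stays at columns 218 and 426, and the door's top edge at rows 265–290. The fingers are centred between the stays. The door is about 0.05 rad open. Next, the shut fingers go down into the gap behind the bar.

```bash
python3 -m inch '-1 -0.1 0 0.6 0 0 0;-1 0 0 0.6 0 0 0;-1 0 0 0.6 0 0 0;-1 0 0 0.5 0 0 0;-1 0 0 0.4 0 0 0;-1 0 0 0.3 0 0 0;-1 0 0 0.3 0 0 0;-1 0 0 0.25 0 0 0;-1 0 0 0.2 0 0 0;-1 0 0 0 0 0 0'
python3 -m inch '-1 0.18 0 0 0 0 0;-1 0.18 0 0 0 0 0;-1 0.18 0 0.1 0 0 0;-1 0.18 0 0.1 0 0 0'; python3 go.py .64 .008 .2 177
```

```text
time_s: 23.3
ee_pos: [0.6585, 0.0081, 0.2053]
eef_rot: [3.142, -0.001, 3.089]
force: [-0.2, 0.4, 0.6]
grip_width: 0.0004
grip_force: 0.0
time_s: 23.8
ee_pos: [0.637, 0.0093, 0.2002]
eef_rot: [3.142, 0.002, 3.089]
force: [4.2, -0.1, 2.7]
grip_width: 0.0005
grip_force: 1.7
t 23.8 pos [0.637  0.0093 0.2002] rpy [1.8000e+02 9.0000e-02 1.7699e+02] F [ 4.2 -0.1  2.7] w 0.0
shift units now-axes [-0.104 -0.038  0.007] target-axes [-0.104 -0.038  0.007] turn units [ 0.     0.009 -0.001]
```

```bash
python3 -m inch '-1 0.19 0 0.14 0 0 0;-1 0.19 0 0.15 0 0 0;-1 0.215 0 0.16 0 0 0;-1 0.215 0 0.165 0 0 0;-1 0.2 0 0.18 0 0 0;-1 0.2 0 0.19 0 0 0;-1 0 0 0 0 0 0'
python3 -m inch '-1 0.18 0 0.2 0 0 0;-1 0.18 0 0.21 0 0 0;-1 0 0 0 0 0 0'; python3 go.py .64 .008 .2 177
```

```text
time_s: 24.68
ee_pos: [0.5999, 0.0112, 0.1695]
eef_rot: [-3.142, -0.002, 3.089]
force: [0.0, -0.4, -0.2]
grip_width: 0.0004
grip_force: 0.0
time_s: 25.05
ee_pos: [0.5892, 0.0118, 0.1571]
eef_rot: [-3.142, -0.002, 3.089]
force: [-1.0, 0.1, 0.1]
grip_width: 0.0004
grip_force: 0.0
t 25.05 pos [0.5892 0.0118 0.1571] rpy [-1.8000e+02 -1.0000e-01  1.7699e+02] F [-1.   0.1  0.1] w 0.0
shift units now-axes [-1.694 -0.038 -1.432] target-axes [-1.696 -0.039 -1.429] turn units [-0.    -0.01  -0.001]
```

```bash
python3 -m inch '-1 -0.1 0 -0.3 0 0 0;-1 0 0 -0.6 0 0 0;-1 0 0 -0.8 0 0 0;-1 0 0 -0.8 0 0 0;-1 0 0 -0.8 0 0 0;-1 0 0 -0.8 0 0 0;-1 -0.3 0 -0.4 0 0 0;-1 -0.6 0 0 0 0 0;-1 -0.6 0 0 0 0 0;-1 0 0 0 0 0 0'
python3 - <<'E'
from door import *
Q=look("pics/w4.png")
Q=Q[(abs(Q[:,1])<.125)&(Q[:,2]>.0)&(Q[:,2]<.17)&(Q[:,0]<-.01)&(Q[:,0]>-.2)]
for y in(-.11,-.03,.03,.11):
    q=Q[(abs(Q[:,1]-y)<.006)]
    b=np.round(q[:,0],2)
    print(y,[(x.round(2),q[b==x][:,2].min().round(3),q[b==x][:,2].max().round(3),(b==x).sum()) for x in np.unique(b)])
E
python3 go.py .66 .008 .18 177
```

```text
time_s: 26.3
ee_pos: [0.6383, 0.0092, 0.2934]
eef_rot: [-3.142, 0.0, 3.089]
force: [0.2, 0.4, 0.3]
grip_width: 0.0006
grip_force: 0.0
-0.11 [(np.float64(-0.09), np.float64(0.129), np.float64(0.137), np.int64(270)), (np.float64(-0.08), np.float64(0.132), np.float64(0.14), np.int64(221)), (np.float64(-0.07), np.float64(0.114), np.float64(0.131), np.int64(117)), (np.float64(-0.06), np.float64(0.097), np.float64(0.114), np.int64(94)), (np.float64(-0.05), np.float64(0.08), np.float64(0.097), np.int64(75)), (np.float64(-0.04), np.float64(0.064), np.float64(0.079), np.int64(62)), (np.float64(-0.03), np.float64(0.046), np.float64(0.063), np.int64(62)), (np.float64(-0.02), np.float64(0.028), np.float64(0.044), np.int64(43)), (np.float64(-0.01), np.float64(0.022), np.float64(0.028), np.int64(17))]
-0.03 [(np.float64(-0.14), np.float64(0.1), np.float64(0.102), np.int64(17)), (np.float64(-0.13), np.float64(0.101), np.float64(0.108), np.int64(222)), (np.float64(-0.12), np.float64(0.101), np.float64(0.106), np.int64(65)), (np.float64(-0.09), np.float64(0.129), np.float64(0.137), np.int64(246)), (n
[... 1595 characters left out ...]
(0.133), np.int64(113)), (np.float64(-0.06), np.float64(0.099), np.float64(0.116), np.int64(92)), (np.float64(-0.05), np.float64(0.081), np.float64(0.099), np.int64(83)), (np.float64(-0.04), np.float64(0.064), np.float64(0.081), np.int64(61)), (np.float64(-0.03), np.float64(0.047), np.float64(0.064), np.int64(63)), (np.float64(-0.02), np.float64(0.029), np.float64(0.045), np.int64(42)), (np.float64(-0.01), np.float64(0.021), np.float64(0.029), np.int64(25))]
t 26.35 pos [0.6378 0.0093 0.2934] rpy [1.8000e+02 1.0000e-02 1.7699e+02] F [-0.7 -0.4 -0.1] w 0.001
shift units now-axes [-7.410e-01 -3.000e-03  3.781e+00] target-axes [-7.420e-01 -3.000e-03  3.781e+00] turn units [ 0.     0.001 -0.001]
```

View pics/w4.png

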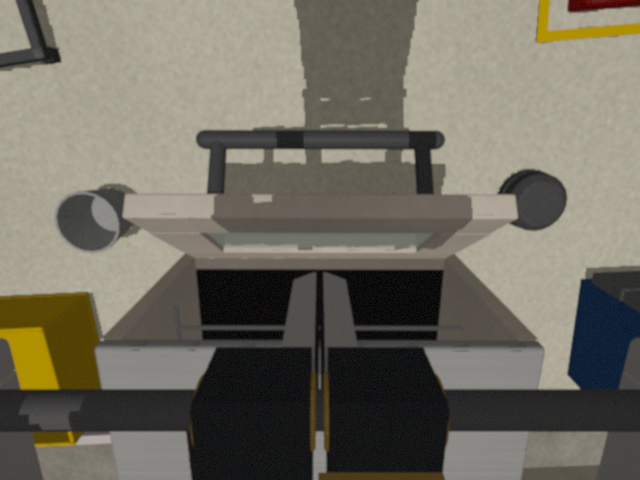

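The wrist view shows the door leaning out by about 0.52 rad: its top edge is at rows 195–230 and the bar at row 138. The fingers stand between the door and the oven front. I will lower them behind the door and press on the upper frame of its inner face.

```bash
python3 -m inch '-1 -0.4 0 0 0 0 0;-1 0 0 0.7 0 0 0;-1 0 0 0.7 0 0 0;-1 0 0 0.7 0 0 0;-1 0 0 0.6 0 0 0;-1 0 0 0.55 0 0 0;-1 0.17 0 0 0 0 0;-1 0.17 0 0 0 0 0' | grep -E 'pos|force'
python3 -m inch '-1 0.18 0 0.12 0 0 0;-1 0.18 0 0.12 0 0 0;-1 0.18 0 0.12 0 0 0;-1 0.18 0 0.12 0 0 0;-1 0.16 0 0.17 0 0 0;-1 0.16 0 0.17 0 0 0;-1 0.16 0 0.17 0 0 0;-1 0.16 0 0.17 0 0 0' | grep -E 'pos|force'; python3 go.py .60 .011 .162 177
```

```text
ee_pos: [0.6399, 0.0092, 0.1963]
force: [4.6, -1.1, -0.1]
grip_force: 1.6
ee_pos: [0.5987, 0.0113, 0.1601]
force: [2.7, 0.4, 0.3]
grip_force: 1.1
t 28.35 pos [0.5987 0.0113 0.1601] rpy [1.8000e+02 1.0000e-02 1.7699e+02] F [2.7 0.4 0.3] w 0.0
shift units now-axes [-0.043 -0.009 -0.062] target-axes [-0.043 -0.009 -0.062] turn units [ 0.     0.001 -0.001]
```

```bash
python3 -m inch '-1 0.12 0 0.2 0 0 0;-1 0.12 0 0.2 0 0 0;-1 0.12 0 0.2 0 0 0;-1 0.12 0 0.2 0 0 0;-1 0.08 0 0.22 0 0 0;-1 0.08 0 0.22 0 0 0;-1 0.08 0 0.22 0 0 0;-1 0.08 0 0.22 0 0 0' | grep -E 'pos|force'
python3 -m inch '-1 0.04 0 0.22 0 0 0;-1 0.04 0 0.22 0 0 0;-1 0 0 0.15 0 0 0;-1 0 0 0.05 0 0 0;-1 0 0 0 0 0 0' | grep -E 'pos|force'; python3 go.py .571 .012 .092 177
```

```text
ee_pos: [0.575, 0.0125, 0.1097]
force: [1.7, -0.4, 1.9]
grip_force: 0.9
ee_pos: [0.5725, 0.0127, 0.0916]
force: [-5.0, -0.5, 9.8]
grip_force: 4.7
t 29.975 pos [0.5725 0.0127 0.0916] rpy [-1.8000e+02 -2.0000e-02  1.7699e+02] F [-5.  -0.5  9.8] w 0.001
shift units now-axes [ 0.048 -0.025 -0.014] target-axes [ 0.048 -0.025 -0.014] turn units [-0.    -0.002 -0.001]
```

Vertical force is 9.8 N at a height that corresponds to 1.45 rad, so the door is at its stop. Now I retract straight up and verify.

```bash
python3 -m inch '-1 0 0 -0.3 0 0 0;-1 0 0 -0.7 0 0 0;-1 0 0 -0.9 0 0 0;-1 0 0 -0.9 0 0 0;-1 0 0 -0.9 0 0 0;-1 0 0 -0.9 0 0 0;-1 0 0 -0.9 0 0 0;-1 0 0 0 0 0 0;-1 0 0 0 0 0 0'
python3 - <<'E'
from door import *
Q=look("pics/w5.png")
Q=Q[(abs(abs(Q[:,1])-.115)<.012)&(Q[:,2]<.06)&(Q[:,2]>-.01)&(Q[:,0]<-.03)&(Q[:,0]>-.15)]
p=np.polyfit(Q[:,0],Q[:,2],1);print("door angle",np.pi/2-np.arctan(-p[0]),len(Q))
c=camera("top");P,_,_=cloud(c);cv2.imwrite("pics/t5.png",c["img"]);print("case",rect(plane(c,case(c),.05)))
c=camera("side");cv2.imwrite("pics/s5.png",c["img"]);print("side case",rect(plane(c,case(c),.05)))
E
```

```text
time_s: 31.1
ee_pos: [0.5724, 0.0127, 0.255]
eef_rot: [3.142, -0.001, 3.089]
force: [0.1, 0.5, 0.7]
grip_width: 0.0005
grip_force: 0.0
door angle 1.4513070303731164 6017
case (array([406.8, 361.2]), 163.7, 105.8, 1.1)
side case (array([404.9, 352. ]), 169.1, 105.2, 1.97)
```

View pics/s5.png

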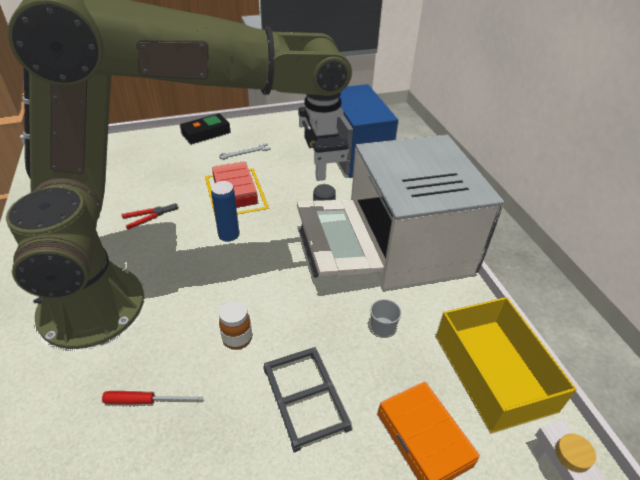

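The side view shows the door fully down at (340,240), the case inside the tape at (235,185), and the jar, can, caps, tin and grate where they started. The gripper is clear of everything.

```bash
python3 -c "
from station import ticket
print(ticket.hand_in())"
```

```text
the job is handed in; nothing more can be done
None
```

The job is handed in, verdict not shown: the case is parked inside the tape (about 3 mm off centre or less, squared to about 0.5°), the oven door is fully down at about 1.45 rad, no bystander visibly moved, and the arm touches nothing.

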